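# Lock the dish and stir the ceramic beads

## Robot

A 7-joint arm with a two-finger parallel gripper is mounted at the origin on the work surface. World frame = base frame: x ahead of the robot, y to its left, z up, the work surface at z = 0. Lengths are in mm, angles in rad, forces in N, time in s.
With the tool pointing down it reaches from about 400 to 850 mm from the base axis. Payload 10.4 kg.
Tool frame: the origin (TCP) lies between the finger pads; the fingertips stand 17 mm ahead of it and the grasp point (between the pads) lies 2 mm behind it; z points along the fingers, y is the line along which they close (so a half turn about z gives the same grasp; the last joint's range is limited). The gripper opens to 85 mm and grips with 20 to 120 N. Pads are 22 mm wide; open, the fingers measure 114 mm over their backs; the gripper's body (76 mm by 85 mm) begins 54 mm behind the grasp point. The pads swing forward as they close: fully open they stand 13 mm farther back than shut.
Start: joints at [-1.233, 0.332, -0.065, 1.46, 0.022, 1.35, -0.088], TCP at [220.627, 584.784, 248.338] pointing down, gripper open.
Joint ranges: [-2.6, 2.6], [-0.5, 2.12], [-1.47, 1.34], [0.16, 2.42], [-1.27, 4.41], [0.06, 2.06], [-2.6, 2.6]. Speed limits (rad/s): [2.22, 2.22, 2.79, 2.79, 3.14, 3.14, 3.14].

## Interface

Orientations are given as a unit quaternion [w, x, y, z].
In Python, from cell import manip gives the robot as it stands. Calls block until the motion is done:
- manip.movep(position, orientation): joint-space move of the TCP to a pose.
- manip.line_to(position, frame=None, velocity=150): straight line of the TCP; frame=None keeps the orientation; velocity is the mean speed in mm/s.
- manip.set_joints(angles): joint-space move.
- manip.move_gripper(opening): finger opening in mm; the grip force is fixed at half the most; returns when the fingers have stopped.
- manip.wait(seconds).
- manip.solve_ik(position, orientation): joint angles nearest the present ones, or None.
- manip.get_obs(): the state.
- manip.get_image(name): name is "scene" or "top"; returns (picture, depth): 384x512x3 uint8, red, green, blue; 384x512 float32, mm along the optical axis (not along the pixel's ray), 0 where there is no reading.
- manip.get_calibration(name): a dict with "K" (3x3 intrinsics, pixels), "distortion" ([k1, k2, p1, p2, k3] as OpenCV has them; the pictures are not rectified), "view" (4x4, takes a point from world to camera coordinates). Camera axes: x right, y down, z forward; pixel columns grow to the right and rows downward; lengths in mm; the calibration is good to about 2 mm. A picture is of the moment at which its call begins. get_calibration takes no time and is no camera call.
A pose or a line that the arm cannot do raises manip.Unreachable and nothing moves.
- manip.finish_job(): hands the job in; it is judged then, once.
The state is a dict: "clock": time; "joint_pos": joint angles; "dq": joint speeds; "joint_torque": joint torques, N m; "tcp_pos": TCP position; "tool_rot": TCP orientation; "ft_force": force on the tool from outside, world axes, zero at the start; "wrist_torque": the same for the moment, N m; "grip_width": finger opening in mm; "gripper_force": force on a finger pad.
Only numpy, scipy, OpenCV 4.12 (cv2) and the standard library are available. Lean on these libraries where they do the work, as an engineer would, in place of code of your own. Each camera call takes 0.05 s, during which the arm holds its last target. There are 200 camera calls.

## Task

Lock the glass dish in its holder by swinging the red cam lever clockwise, as seen from above, all the way until it stops, pointing towards the robot, then take the orange-handled stirrer from its stand and stir the beads anticlockwise, as seen from above: starting at the side of the dish farthest from the robot, make two full turns around its centre, in a circle about 50 mm across, with the ball at the stirrer's end just above the dish's floor. Stir gently, keeping the glass unharmed and every bead in the dish, then hang the stirrer back upright in its stand, collar resting on the plate. Leave the dish locked and the other bottles and jars where they stand.

Things in the scene. Friction and masses are not known exactly. Their poses are not given: they have to be found in the camera images.
- holder: aluminium base plate of the dish holder, fixed to the bench, 160 (x) by 250 (y) by 12 mm thick, with two blue stops, a blue sliding jaw and a red cam lever, all lower than 45 mm save the lever's knob; origin on the bench under the middle of the dish's place; yaw turns it. The jaw and lever are on its -y side
- seat (a point): centre of the dish's place on the holder, on the plate's top (12 mm above the bench), axes as the holder's
- cam_lever (a joint): angle of the red cam lever (rad): at 0 (free) it points along the holder's -y, outward; it swings level about an upright pivot, clockwise seen from above, to 1.5 (locked, pointing along the holder's -x, with the jaw closed up to the dish). It starts near 0 and stays where it is left; about 1 to 2 N at the knob moves it
- lever_pivot (a point): point on the lever's upright pivot axis, at the same height as lever_knob, 90 mm from the knob's axis
- dish: round glass dish, loose in the holder, outer diameter 132 mm, 57 mm tall, wall 4 mm; its flat floor is about 76 mm across inside and 5 mm thick, then the wall slopes out at 35 degrees to 124 mm inner diameter 21 mm up, and is upright from there; origin under its centre, so the inner floor is 5 mm and the rim 57 mm above the origin; beads roll back towards the middle
- stirrer: stirring rod that hangs upright in the stand: from its origin at the very tip up along +z: an 18 mm steel ball, a 12 mm steel rod, an orange collar 56 mm across from 105 to 111 mm, and a square orange grip 24 by 24 mm from 111 to 171 mm, flat sides along its x and y; 0.12 kg
- stirrer_tip (a point): lowest point of the stirrer's ball (the stirrer's origin)
- stirrer_grip (a point): centre of the stirrer's square grip, 141 mm above the tip
- stand: white stand with a green top plate, fixed, 100 by 100 mm, 117 mm tall, with one 32 mm through hole at its centre in which the stirrer's rod hangs, collar resting on the plate; origin on the bench under the hole
- stand_hole (a point): centre of the hole at the top face of the stand, 117 mm above the bench; with the stirrer home its tip is 105 mm below this
- lever_knob (a point): point on the axis of the upright round red knob at the lever's end, 69 mm above the bench; the knob is 22 mm thick and its top is 87 mm above the bench; the lever's arm below it lies between 31 and 41 mm above the bench
- blue0_center (a point): centre of a blue ceramic bead, a ball of 22 mm, in the dish
- blue1_center (a point): centre of a blue ceramic bead, a ball of 22 mm, in the dish
- blue2_center (a point): centre of a blue ceramic bead, a ball of 22 mm, in the dish
- yellow0_center (a point): centre of a yellow ceramic bead, a ball of 22 mm, in the dish
- yellow1_center (a point): centre of a yellow ceramic bead, a ball of 22 mm, in the dish
- yellow2_center (a point): centre of a yellow ceramic bead, a ball of 22 mm, in the dish
- amber: amber glass jar with a blue cap, 56 mm across, 110 mm tall, loose bystander; origin under its centre
- wash: white plastic bottle, 68 mm across, 125 mm tall, loose bystander; origin under its centre
- pot: small clear jar with a white cap, 48 mm across, 55 mm tall, loose bystander; origin under its centre
There are look-alikes about, which are no part of the job. Of the things shaped like the stirrer, the orange one is meant. Of the things shaped like the dish, the glass one is meant.

How it is judged:
By the outcome, as a careful person would: the job done as asked, in the order asked, and still so for the second after the job is handed in, with the robot touching nothing.
It also fails if it takes over 72 s, if anything falls off the work surface, if the arm or the gripper's body presses on something with over 40 N, if the wrist force passes 120 N, or if a joint passes its speed limit or range.

## Working session

There is one attempt and no reset: what is moved stays moved. The work goes in short steps, each a Python script; the robot and the scene stay as the last script left them, time stands still between calls to the robot, and variables do not carry over. Pictures are saved under pics/ and viewed, at most 10 in all, crops included, and the job is handed in when it is done.

```bash
mkdir -p pics; ls; python3 - <<'E'
from cell import manip
import cv2,numpy as np
for n in ("scene","top"):
    p,d=manip.get_image(n); np.save(f"pics/{n}_d.npy",d); np.save(f"pics/{n}_p.npy",p)
    cv2.imwrite(f"pics/{n}0.png",p[:,:,::-1])
    c=manip.get_calibration(n); print(n,np.round(c["K"],1).tolist(),c["distortion"],np.round(c["view"],3).tolist())
o=manip.get_obs(); print(o)
E
```

```text
pics
scene [[382.1, 0.0, 255.4], [0.0, 382.1, 190.5], [0.0, 0.0, 1.0]] [-0.04359089  0.          0.          0.          0.        ] [[-0.575, 0.818, -0.018, 341.513], [0.548, 0.369, -0.751, -245.35], [-0.607, -0.442, -0.66, 1284.839], [0.0, 0.0, 0.0, 1.0]]
top [[418.0, 0.0, 252.6], [0.0, 418.0, 190.8], [0.0, 0.0, 1.0]] [-0.05095782  0.          0.          0.          0.        ] [[-0.189, -0.982, 0.003, 111.34], [-0.961, 0.184, -0.206, 592.79], [0.202, -0.042, -0.978, 809.086], [0.0, 0.0, 0.0, 1.0]]
{'clock': 0.1, 'joint_pos': array([-1.23260966,  0.33282923, -0.06470573,  1.46084635,  0.0216069 ,
        1.34991407, -0.08850742]), 'dq': array([ 0.00039254, -0.00054521,  0.00163821,  0.00012806, -0.00085884,
        0.00038238,  0.00084575]), 'joint_torque': array([ 1.19860877e-03, -6.26744270e+01,  4.91651811e-02, -3.92428243e+01,
        1.64257817e-02,  6.90490837e-03, -1.74915306e-05]), 'tcp_pos': array([220.52137789, 584.46735133, 247.58790658]), 'tool_rot': array([-8.53714485e-05,  1.79407398e-01,  9.83774650e-01, -6.44999366e-04]), 'ft_force': array([-0.05789499,  1.31691338,  0.60271472]), 'wrist_torque': array([0.01848181, 0.02484449, 0.01550889]), 'gripper_force': 0.0, 'grip_width': 85.37087754992326}
```

View pics/scene0.png

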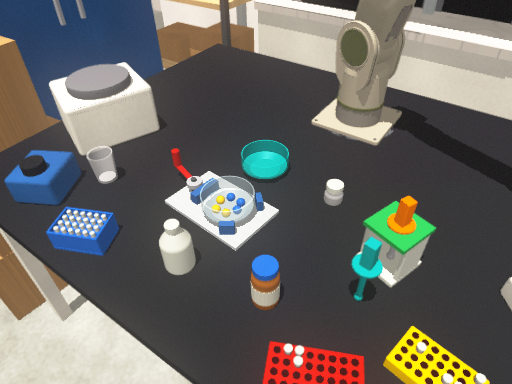

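View pics/top0.png

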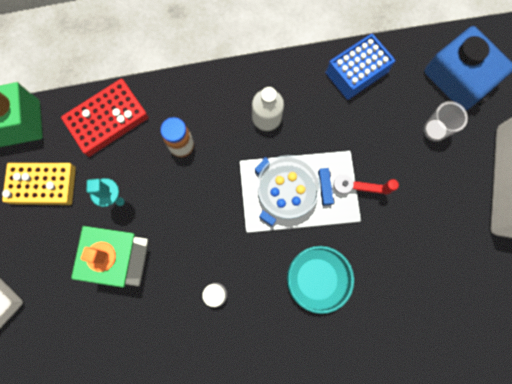

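Scene view: orange-handled stirrer in green-topped stand at (405,212), glass dish with beads at (228,200), red knob at (176,155). Candidates in the top view:
- Stirrer: orange (98,257) in the stand, against teal (103,190). I choose orange.
- Dish: glass (288,188) with beads, against the teal bowl (321,280). I choose glass.

Other red and orange things are the red rack (105,115) and the amber jar (178,135).

```bash
cat > h.py <<'E'
from cell import manip
import cv2,numpy as np
def und(n,uv):
    c=manip.get_calibration(n)
    return cv2.undistortPoints(np.float64(uv).reshape(-1,1,2),np.array(c["K"]),np.array(c["distortion"]))[:,0],np.array(c["view"])
def ray(n,uv):
    q,V=und(n,uv); R,t=V[:3,:3],V[:3,3]
    return -R.T@t,np.c_[q,np.ones(len(q))]@R   # dirs with unit depth
def plane(n,uv,z):
    o,d=ray(n,uv); return o+d*((z-o[2])/d[:,2])[:,None]
def cloud(n,dep,mask):
    v,u=np.nonzero(mask&(dep>0)); o,d=ray(n,np.c_[u,v]); return o+d*dep[v,u][:,None],np.c_[u,v]
def grab(n,name=None):
    p,d=manip.get_image(n)
    if name: cv2.imwrite(f"pics/{name}.png",p[:,:,::-1])
    return p,d
def hsv(p): return cv2.cvtColor(p,cv2.COLOR_RGB2HSV)
def biggest(m):
    k,l,s,c=cv2.connectedComponentsWithStats(m.astype(np.uint8)); return l==1+np.argmax(s[1:,4])
def box(m): 
    out=np.zeros((384,512),bool); out[m[1]:m[3],m[0]:m[2]]=1; return out
E
python3 - <<'E'
from h import *
np.set_printoptions(precision=1,suppress=True)
B={"scene":dict(red=(160,140,200,190),orange=(380,190,425,240),green=(355,200,440,255),plate=(160,165,285,250),dish=(195,170,262,232)),
"top":dict(red=(340,165,405,205),orange=(75,235,125,280),green=(65,220,140,295),plate=(232,145,370,240),dish=(250,150,325,228))}
for n in B:
    p=np.load(f"pics/{n}_p.npy");d=np.load(f"pics/{n}_d.npy");H=hsv(p);h,s,v=[H[...,i].astype(int) for i in range(3)]
    M=dict(red=((h<6)|(h>172))&(s>150)&(v>80),orange=(h>=6)&(h<22)&(s>150)&(v>80),green=(h>45)&(h<75)&(s>120),plate=(s<60)&(v>150))
    for k,(lo,hi) in dict(red=(82,95),orange=(176,190),green=(110,121),plate=(5,18)).items():
        P,uv=cloud(n,d,M[k]&box(B[n][k])); z=P[:,2]; print(n,k,len(P),"z hist",np.histogram(z,bins=[-20,0,8,16,30,45,60,75,82,92,105,112,122,130,150,175,180,190,220])[0])
        T=P[(z>lo)&(z<hi)]
        if len(T)>3:
            r=cv2.minAreaRect(T[:,:2].astype(np.float32)); print("   mean",T.mean(0),"rect",np.round(r[0],1),np.round(r[1],1),round(r[2],1))
    # mask based
    m=biggest(M["green"]&box(B[n]["green"])|M["orange"]&box(B[n]["orange"]))
    if n=="top":
        m=biggest(M["green"]&box(B[n]["green"])); print("bead")
    W=plane(n,np.argwhere(biggest(M["plate"]&box(B[n]["plate"])))[:,::-1],12); r=cv2.minAreaRect(W[:,:2].astype(np.float32)); print(" plate by plane",r)
    if n=="top":
        G=plane(n,np.argwhere(m)[:,::-1],117); print(" green by plane",cv2.minAreaRect(G[:,:2].astype(np.float32)))
a=cv2.imread("pics/top0.png")[225:300,60:160]; b=cv2.imread("pics/top0.png")[145:240,235:405]; c=cv2.imread("pics/scene0.png")[185:285,345:445];d=cv2.imread("pics/scene0.png")[140:245,155:285]
f=lambda i,w,h:cv2.resize(i,(w,h),interpolation=cv2.INTER_CUBIC)
cv2.imwrite("pics/crop.png",np.vstack([np.hstack([f(a,400,300),f(c,300,300)]),np.hstack([f(b,400,224),f(d,300,224)])]))
E
```

```text
scene red 229 z hist [  1   0   0   0 103  39  33  15  38   0   0   0   0   0   0   0   0   0]
   mean [ 561.7 -283.8   84.8] rect [ 562.4 -284.7] [21.9 19.8] 6.6
scene orange 771 z hist [  4   2   0   0   0   0   0   0   0   0   0 221 106 125 169  43 101   0]
   mean [525.8 307.1 180.6] rect [523.7 306.6] [25.1 25.8] 60.9
scene green 1450 z hist [  42    2    0    0    0    0    0    0    0    0   95 1310    1    0
    0    0    0    0]
   mean [536.  305.3 115.1] rect [524.7 303.4] [102.6 102.5] 71.6
scene plate 4031 z hist [   7  134 1824  455  416  262  245   86  215  180   25   45  137    0
    0    0    0    0]
   mean [625.4 -89.2  10.9] rect [ 598.2 -105.9] [253.4 161.6] 84.6
 plate by plane ((582.9659423828125, -110.50332641601562), (268.8829040527344, 198.91342163085938), 84.61590576171875)
top red 430 z hist [ 14  41   0   0 218  26  27  12  92   0   0   0   0   0   0   0   0   0]
   mean [ 557.7 -283.8   87. ] rect [ 558.2 -284.1] [20.1 21.2] 32.2
top orange 521 z hist [  0   0   0   0   0   0   0   0   0   0   0  43 210  51  72  17 128   0]
   mean [519.1 304.9 182.5] rect [520.2 304.7] [22.9 23.8] 63.5
top green 1938 z hist [  49   65    0    0    0    0    0    0    0    0    3 1820    1    0
    0    0    0    0]
   mean [520.3 300.2 117.4] rect [522.1 303.2] [101.3 100.7] 70.2
top plate 6717 z hist [  53  146 3473 1768  586  237  454    0    0    0    0    0    0    0
    0    0    0    0]
   mean [ 587.5 -109.8   13.1] rect [ 596.9 -106.2] [250.8 163.6] 84.7
bead
 plate by plane ((596.1077270507812, -105.95680236816406), (253.0975341796875, 164.28311157226562), 84.54634857177734)
 green by plane ((521.3505859375, 303.5545959472656), (103.76873016357422, 103.84912109375), 70.93872833251953)
```

View pics/crop.png

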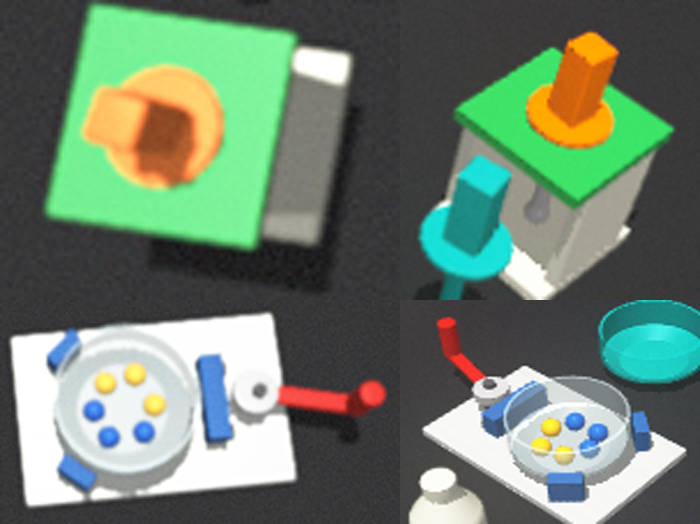

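The crop confirms the choice: the orange stirrer stands upright with its collar on the green plate and its ball inside the open stand. The lever is at 0 with the jaw open, and the six beads (3 yellow, 3 blue) are in the glass dish. Next: the pivot and the dish.

```bash
cat > dish.py <<'E'
from h import *
np.set_printoptions(precision=1,suppress=True)
def circ(P):
    A=np.c_[2*P[:,:2],np.ones(len(P))]; s=np.linalg.lstsq(A,(P[:,:2]**2).sum(1),rcond=None)[0]; return s[:2],np.sqrt(s[2]+s[:2]@s[:2])
def dishfit(n,d,c0):
    P,uv=cloud(n,d,np.ones((384,512),bool)); r=np.hypot(*(P[:,:2]-c0).T)
    T=P[(r<85)&(P[:,2]>64)&(P[:,2]<74)]
    for _ in range(4):
        c,R=circ(T); T=T[abs(np.hypot(*(T[:,:2]-c).T)-R)<5]
    return c,R,len(T),T[:,2].max()
E
python3 - <<'E'
from dish import *
for n in("scene","top"):
    p=np.load(f"pics/{n}_p.npy");d=np.load(f"pics/{n}_d.npy");H=hsv(p).astype(int)
    P,uv=cloud(n,d,np.ones((384,512),bool))
    print(n,"dish",dishfit(n,d,np.array([600,-77])))
    r=np.hypot(*(P[:,:2]-[569,-194]).T); T=P[r<22]; print(" pivot area z",np.histogram(T[:,2],bins=range(0,80,5))[0])
    for lo in(35,40,45,50):
        Q=P[(np.hypot(*(P[:,:2]-[575,-190]).T)<32)&(P[:,2]>lo)&(P[:,2]<lo+6)&(H[uv[:,1],uv[:,0],1]<70)]
        if len(Q)>10: print("  ",lo,len(Q),Q.mean(0),cv2.minEnclosingCircle(Q[:,:2].astype(np.float32)))
    for nm,a,b in(("blue",100,130),("yellow",20,35)):
        m=(H[uv[:,1],uv[:,0],0]>a)&(H[uv[:,1],uv[:,0],0]<b)&(H[uv[:,1],uv[:,0],1]>120)&(np.hypot(*(P[:,:2]-[600,-77]).T)<55)
        print("  ",nm,m.sum(),P[m].mean(0))
    for nm,xy,zr in(("tealbowl",None,0),):
        m=(H[uv[:,1],uv[:,0],0]>82)&(H[uv[:,1],uv[:,0],0]<95)&(H[uv[:,1],uv[:,0],1]>120)
        for lab,s in(("bowl",P[m&(P[:,1]<100)]),("tealstir",P[m&(P[:,1]>100)&(P[:,2]>50)])): print("  ",lab,s.min(0),s.max(0))
E
```

```text
scene dish (array([601.5, -76.1]), np.float64(63.64991469014578), 286, np.float64(70.50458445321999))
 pivot area z [ 0  4  2  0  0  0  2  5 38  9  0  0  0  0  0]
   35 49 [ 590.3 -188.3   39.3] ((576.4765014648438, -189.51266479492188), 30.43260383605957)
   40 95 [ 588.4 -193.2   42.2] ((576.7319946289062, -189.343017578125), 30.472646713256836)
   45 19 [ 588.6 -198.4   46.5] ((587.1116333007812, -196.51019287109375), 9.673186302185059)
   blue 129 [582.3 -66.8  32.7]
   yellow 106 [612.8 -93.2  33.1]
   bowl [ 271.5 -219.2   -3.6] [470.4 -35.3  58.3]
   tealstir [624.8 262.   50.2] [677.1 315.7 171. ]
top dish (array([598.6, -77.2]), np.float64(63.687308706373486), 417, np.float64(73.04138600534804))
 pivot area z [  0   3 165  17   4   0   7  11  98  46   4   0   0   0   0]
   35 25 [ 580.4 -189.1   38.9] ((582.1041259765625, -193.2648162841797), 23.157133102416992)
   40 234 [ 586.  -195.    43.4] ((578.9205322265625, -191.08193969726562), 29.629901885986328)
   45 69 [ 585.3 -196.5   47.3] ((579.4115600585938, -187.67965698242188), 26.217958450317383)
   blue 154 [579.9 -65.4  37.3]
   yellow 148 [612.1 -87.9  37.5]
   bowl [ 325.9 -184.1   -3. ] [469.9 -37.   61.8]
   tealstir [618.9 260.2  50.8] [673.7 316.4 173.9]
```

Pivot is at about (587,-196) and the knob at (560,-284). They are 91 mm apart (90 expected), so the lever starts near 0.2 rad and should end at about (497,-194). I'll straddle the knob loosely and swing it.

```bash
cat >> h.py <<'E'
def down(yang):  # tool down, y axis at angle yang (rad)
    t=yang+np.pi/2; return np.array([0,np.cos(t/2),np.sin(t/2),0])
E
python3 - <<'E'
from h import *
np.set_printoptions(precision=2,suppress=True)
piv=np.array([587,-196.3]); knob=np.array([560.2,-284.1]); v=knob-piv; L=90; p0=np.arctan2(v[1],v[0])
pe=np.radians(-181.4)
best=None
for k in(0,np.pi,-np.pi):
    a=manip.solve_ik([*knob,200],down(p0-np.pi/2+k)); b=manip.solve_ik([*(piv+L*np.array([np.cos(pe),np.sin(pe)])),76],down(pe-np.pi/2+k)); print(k,a,b)
    if a is not None and b is not None:
        s=max(abs(a[6]),abs(b[6])); 
        if best is None or s<best[0]: best=(s,k)
k=best[1]; print(best)
pos=lambda p,z:[*(piv+L*np.array([np.cos(p),np.sin(p)])),z]
manip.movep(pos(p0,200),down(p0-np.pi/2+k)); manip.move_gripper(50)
manip.line_to(pos(p0,76)); manip.move_gripper(33); print(manip.get_obs()["ft_force"],manip.get_obs()["tcp_pos"],manip.get_obs()["clock"])
for p in np.linspace(p0,pe,12)[1:]:
    manip.line_to(pos(p,76),frame=down(p-np.pi/2+k),velocity=60)
    o=manip.get_obs(); print(np.degrees(p),o["ft_force"],o["clock"])
    if np.linalg.norm(o["ft_force"])>20: break
E
```

```text
0 [-0.46  0.74  1.32  1.56 -0.72  1.41 -2.52] [-0.42  0.4   0.84  1.93 -0.36  0.97  2.14]
3.141592653589793 [-0.43  0.67  1.23  1.56 -0.64  1.37  0.57] [-0.4   0.39  0.81  1.92 -0.34  0.97 -1.02]
-3.141592653589793 [-0.43  0.67  1.23  1.56 -0.64  1.37  0.57] [-0.4   0.39  0.81  1.92 -0.34  0.97 -1.02]
(np.float64(1.022663915889951), -3.141592653589793)
[0.14 0.84 0.25] [ 560.95 -282.41   76.44] 5.0833
-113.74022066681583 [ 0.47 -0.2   1.07] 5.4083
-120.50619860013424 [ 0.14 -0.47 -0.22] 5.7333
-127.27217653345265 [ 0.32  1.25 -0.18] 6.0583
-134.03815446677106 [-1.13  0.05  1.19] 6.3833
-140.80413240008951 [ 0.62  0.4  -0.61] 6.7083
-147.5701103334079 [-0.55 -0.7   0.18] 7.0333
-154.33608826672634 [-0.29  0.13  0.31] 7.3583
-161.10206620004476 [ 0.06  0.15 -1.62] 7.6833
-167.86804413336318 [-0.27  0.65  0.39] 8.0083
-174.6340220666816 [ 0.58  0.13 -0.07] 8.3333
-181.4 [0.67 0.02 0.35] 8.6583
```

```bash
python3 - <<'E'
from dish import *
p,d=grab("top"); q,e=grab("scene"); 
cv2.imwrite("pics/lev.png",np.hstack([cv2.resize(p[140:260,230:410],None,fx=2.2,fy=2.2),cv2.resize(q[110:230,150:330],None,fx=2.2,fy=2.2)])[:,:,::-1])
print(manip.get_obs()["tcp_pos"])
for n,d,p in(("top",d,p),("scene",e,q)):
    H=hsv(p).astype(int);P,uv=cloud(n,d,((H[...,0]<6)|(H[...,0]>172))&(H[...,1]>150)); T=P[(P[:,2]>50)&(P[:,2]<92)&(P[:,1]<-100)]; print(n,len(T),T.mean(0) if len(T) else 0)
E
```

```text
[ 497.  -194.6   76.1]
top 0 0
scene 92 [ 504.4 -194.5   72.3]
```

View pics/lev.png

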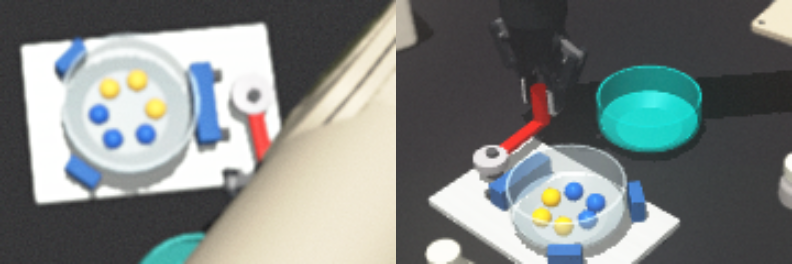

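The knob followed the fingers and the jaw is nearly at the dish. I'll push on to the stop, watching the force.

```bash
python3 - <<'E'
from dish import *
np.set_printoptions(precision=2,suppress=True)
piv=np.array([587,-196.3]);L=90;pe=np.radians(-181.4)
pos=lambda p,z:[*(piv+L*np.array([np.cos(p),np.sin(p)])),z]
for i in range(1,14):
    p=pe-np.radians(1.2*i); manip.line_to(pos(p,76),frame=down(pe-np.pi*1.5),velocity=25); manip.wait(.05)
    F=np.mean([(manip.get_obs()["ft_force"]) for _ in range(3)],0); print(round(1.2*i,1),F)
    if F[1]<-11: break
# back off to centre, then up and away
manip.line_to(pos(p+np.radians(4),76)); manip.line_to(pos(p+np.radians(4),200),velocity=250)
q=manip.solve_ik([522,305.5,260],down(np.radians(62))); print(q,manip.solve_ik([522,305.5,260],down(np.radians(-28))))
manip.line_to([450,0,280],velocity=300)
for n in("top","scene"):
    pp,d=grab(n,n+"_lock");print(n,dishfit(n,d,np.array([600,-77])))
    H=hsv(pp).astype(int);P,uv=cloud(n,d,((H[...,0]<6)|(H[...,0]>172))&(H[...,1]>150)); T=P[(P[:,2]>81)&(P[:,2]<92)&(P[:,1]<-100)]; print(len(T),T.mean(0) if len(T) else 0, cv2.minAreaRect(T[:,:2].astype(np.float32)) if len(T) else 0)
print(manip.get_obs()["clock"])
E
```

```text
1.2 [ 0.28 -4.06  0.18]
2.4 [ -0.13 -11.34  -4.14]
[-1.42  0.45  1.11  1.54 -0.41  1.4   0.8 ] [-1.5   0.56  1.28  1.55 -0.54  1.44 -0.67]
top (array([599.04, -77.  ]), np.float64(63.27712391964247), 135, np.float64(72.60624636385751))
0 0 0
scene (array([601.22, -76.06]), np.float64(63.587719871556786), 286, np.float64(72.11461245749229))
37 [ 500.94 -195.82   84.41] ((499.7115783691406, -197.126708984375), (18.537452697753906, 18.61978530883789), 39.67226028442383)
12.0167
```

The force rose sharply at the stop and the knob is at about (499,-196), so it has swung the full angle. Now grasping the stirrer; with the arm clear, I'll check the lever and beads from above.

```bash
python3 - <<'E'
from dish import *
np.set_printoptions(precision=2,suppress=True)
Q=down(np.radians(62))
manip.movep([521.5,305.3,250],Q); manip.move_gripper(60)
p,d=grab("top","top_b"); H=hsv(p).astype(int)
print("dish",dishfit("top",d,np.array([600,-77])))
P,uv=cloud("top",d,((H[...,0]<6)|(H[...,0]>172))&(H[...,1]>150)); T=P[(P[:,2]>81)&(P[:,2]<92)&(P[:,1]<-100)]
if len(T): print("knob",len(T),T.mean(0),cv2.minAreaRect(T[:,:2].astype(np.float32))[0])
for nm,a,b in(("blue",100,130),("yellow",20,35)):
    m=((H[...,0]>a)&(H[...,0]<b)&(H[...,1]>120)&box((262,165,314,213))).astype(np.uint8)
    k,l,s,c=cv2.connectedComponentsWithStats(m)
    for i in range(1,k):
        if s[i,4]>15: print(nm,s[i,4],c[i],plane("top",[c[i]],30)[0]-[599.5,-76.7,0])
print([manip.solve_ik([x,y,160],Q) for x,y in((625,-80),(575,-73))])
manip.line_to([521.5,305.3,151],velocity=120); manip.move_gripper(10)
o=manip.get_obs(); print(o["grip_width"],o["gripper_force"],o["tcp_pos"],o["ft_force"],o["clock"])
cv2.imwrite("pics/gr.png",np.hstack([cv2.resize(grab("scene")[0][150:290,330:470],None,fx=2.8,fy=2.8),cv2.resize(p[150:250,235:385],None,fx=2.6,fy=3.92)])[:,:,::-1])
E
```

```text
dish (array([598.58, -77.19]), np.float64(63.69370015909832), 418, np.float64(73.96026421902309))
knob 89 [ 495.64 -197.54   87.33] (495.7856140136719, -197.71571350097656)
blue 52 [274.5 191.5] [-0.27 26.59 30.  ]
blue 51 [295.71 200.55] [-28.37 -14.28  30.  ]
blue 51 [280.78 202.69] [-26.88  18.23  30.  ]
yellow 52 [291.85 176.37] [ 25.61 -17.26  30.  ]
yellow 48 [279.25 180.  ] [22.81 11.35 30.  ]
yellow 50 [300.3  189.14] [ -5.69 -29.33  30.  ]
[array([-0.69,  0.61,  1.06,  1.6 , -0.56,  1.26,  1.54]), array([-0.86,  0.57,  1.22,  1.74, -0.57,  1.24,  1.59])]
23.218318111058924 59.276466965675354 [521.82 305.49 151.61] [0.01 0.77 5.58] 16.0833
```

View pics/gr.png

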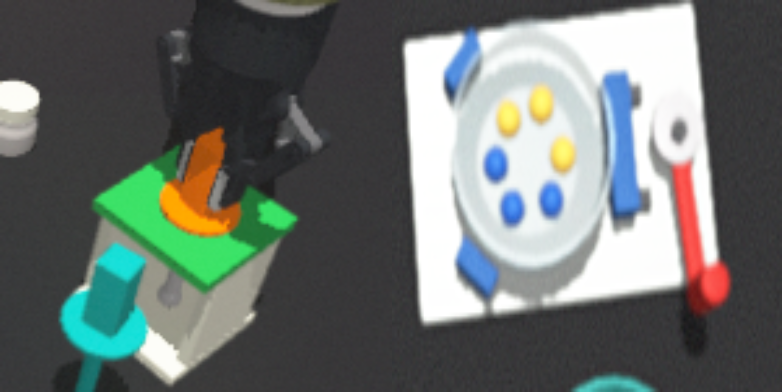

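Right panel: lever points towards the robot with the jaw against the dish. Beads sit in a ring of about 28 mm with the centre free. Left panel: fingers are on the orange grip, 23 mm wide. Now checking the lever angle against the plate in the saved picture.

```bash
python3 - <<'E'
from h import *
np.set_printoptions(precision=2,suppress=True)
yaws=[]
for f in("top0","top_b"):
    p=cv2.imread(f"pics/{f}.png")[:,:,::-1].copy(); H=hsv(p).astype(int)
    m=((H[...,0]<6)|(H[...,0]>172))&(H[...,1]>150)&(H[...,2]>60)&box((335,165,405,250)); m=biggest(m)
    W=plane("top",np.argwhere(m)[:,::-1],41)[:,:2]; r=np.hypot(*(W-[586,-196]).T); A=W[(r<62)]
    vx,vy,x,y=cv2.fitLine(A.astype(np.float32),cv2.DIST_HUBER,0,.01,.01)[:,0]; print(f,len(A),"arm dir",np.degrees(np.arctan2(vy,vx)),A.mean(0))
    w=biggest((H[...,1]<60)&(H[...,2]>150)&box((232,145,365,240)))
    w=plane("top",np.argwhere(w)[:,::-1],12)[:,:2].astype(np.float32); print(" plate",cv2.minAreaRect(w))
    # edge fits: points with max |across| per station along the plate's y
    for yaw in [np.radians(-5.4)]:
        c,s=np.cos(yaw),np.sin(yaw); L=(w-[597,-106])@np.array([[c,-s],[s,c]])
        for sg in(1,-1):
            b=np.array([(t,(sg*L[abs(L[:,1]-t)<2,0]).max()*sg) for t in range(-100,101,4)]); b=b[abs(b[:,1])>70]; k=np.polyfit(b[:,0],b[:,1],1); print("  edge",sg,"yaw",-5.4-np.degrees(k[0]),k[1])
E
```

```text
top0 154 arm dir 70.862755 [ 572.96 -237.59]
 plate ((596.1077270507812, -105.95680236816406), (253.0975341796875, 164.28311157226562), 84.54634857177734)
  edge 1 yaw -5.498791014438182 79.3536378130062
  edge -1 yaw -5.528227498610086 -81.91529412821049
top_b 117 arm dir -1.1162983 [ 545.2  -197.44]
 plate ((596.0032958984375, -105.94680786132812), (253.0975341796875, 164.07321166992188), 84.54634857177734)
  edge 1 yaw -5.573008425239145 79.30609447495411
  edge -1 yaw -5.33515258416902 -81.84346430779685
```

The lever stands 85.6° from the holder's -y axis (1.495 rad), so it is locked. Lifting the stirrer and going to the dish centre.

```bash
python3 - <<'E'
from h import *
np.set_printoptions(precision=2,suppress=True)
manip.line_to([521.5,305.3,282],velocity=150)
manip.line_to([599.8,-76.7,282],velocity=220)
o=manip.get_obs();print(o["tcp_pos"],o["ft_force"],o["grip_width"],o["clock"])
p,d=grab("scene"); t,_=grab("top")
H=hsv(p).astype(int); P,uv=cloud("scene",d,(H[...,0]>=6)&(H[...,0]<22)&(H[...,1]>150)&(H[...,2]>80)); 
T=P[np.hypot(*(P[:,:2]-[600,-77]).T)<60]; T=T[T[:,2]>150]; print("orange",len(T),T.min(0),T.max(0)); C=T[T[:,2]<256];print(C.mean(0))
cv2.imwrite("pics/over.png",np.hstack([cv2.resize(p[60:240,140:320],None,fx=2.2,fy=2.2),cv2.resize(t[140:260,230:350],None,fx=3.3,fy=3.3)])[:,:,::-1])
E
```

```text
[599.82 -75.75 281.94] [ 0.01 -0.8  -1.5 ] 23.380966708941077 19.0833
orange 374 [ 574.17 -101.67  245.78] [629.35 -46.4  322.16]
[609.05 -68.09 251.69]
```

View pics/over.png

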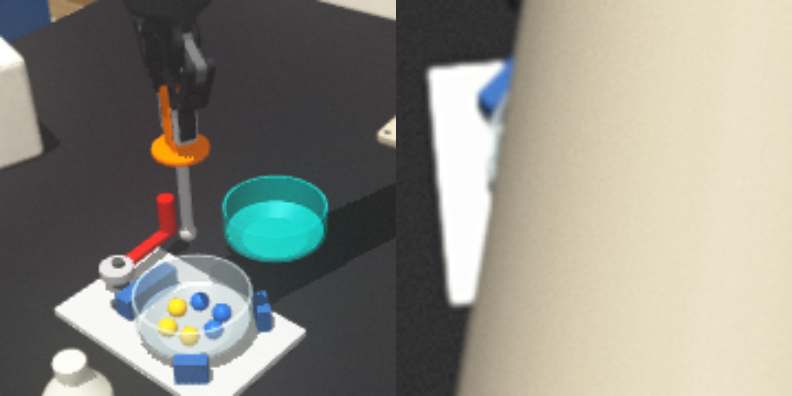

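The stirrer hangs upright above the dish, ball at crop (187,234), collar centred within 2 mm of the dish. Descending at the free centre, moving out to the far side and stirring anticlockwise.

```bash
python3 - <<'E'
from h import *
np.set_printoptions(precision=2,suppress=True)
print("ball",plane("scene",[[225,166.4]],151.4))
c=np.array([599.8,-77.4]); a0=np.radians(-7); Z=159.3
f0=manip.get_obs()["ft_force"]
def go(x,y,z,v):
    manip.line_to([x,y,z],velocity=v); return manip.get_obs()["ft_force"]-f0
go(*c,215,150); print("down",go(*c,Z,60))
for r in(9,17,25): print("out",r,go(*(c+r*np.array([np.cos(a0),np.sin(a0)])),Z,25))
N=20;mx=0;fs=[]
for i in range(1,2*N+1):
    a=a0+2*np.pi*i/N+(0.1 if i==2*N else 0); F=go(*(c+25*np.array([np.cos(a),np.sin(a)])),Z,50); fs.append(np.linalg.norm(F))
    if i%10==0: print(i,F,manip.get_obs()["tcp_pos"],manip.get_obs()["clock"])
    if fs[-1]>25: print("ABORT",i,F);break
print(np.round(fs,1))
o=manip.get_obs();print(o["clock"],o["grip_width"],o["tcp_pos"])
grab("scene","stir")
E
```

```text
ball [[605.26 -71.09 151.4 ]]
down [ 1.6   0.39 -0.72]
out 9 [ 0.38 -0.52 -0.36]
out 17 [ 0.13  0.02 -0.95]
out 25 [-0.01  0.01 -0.53]
10 [ 1.85  0.24 -0.09] [574.57 -74.97 159.18] 25.3833
20 [-0.35  0.07  0.19] [624.65 -80.37 159.3 ] 28.4667
30 [4.18 0.62 1.83] [575.15 -74.32 159.42] 31.55
40 [-1.08 -0.73  0.87] [624.88 -77.79 159.26] 34.6833
[4.1 4.1 2.3 1.7 2.6 5.1 2.4 1.3 4.5 1.9 1.4 5.4 5.4 2.1 2.8 3.4 1.2 1.7
 1.  0.4 4.3 1.4 1.1 1.5 2.4 2.4 5.3 4.  3.4 4.6 2.3 2.5 5.8 2.4 1.1 2.3
 2.9 1.7 2.3 1.6]
34.6833 23.449332479686685 [624.88 -77.79 159.26]
```

```bash
python3 - <<'E'
import cv2
p=cv2.imread("pics/stir.png"); cv2.imwrite("pics/stirc.png",cv2.resize(p[80:240,150:290],None,fx=3.6,fy=3.6,interpolation=cv2.INTER_CUBIC))
E
```

```text
(no output)
```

View pics/stirc.png

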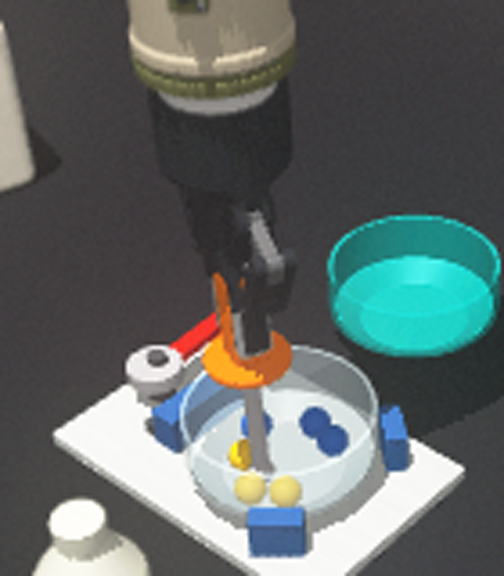

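All six beads are in the dish (three yellow, two blue, one blue behind the rod) and the two turns are complete. Lifting out and going above the stand, then checking the ball before insertion.

```bash
python3 - <<'E'
from h import *
np.set_printoptions(precision=2,suppress=True)
x,y,_=manip.get_obs()["tcp_pos"]
manip.line_to([x,y,185],velocity=40); manip.line_to([x,y,284],velocity=150)
manip.line_to([522.2,304.2,284],velocity=220); manip.wait(.3)
p,d=grab("scene"); t,e=grab("top")
print(manip.get_obs()["tcp_pos"],manip.get_obs()["clock"])
for n,im,dd in(("scene",p,d),("top",t,e)):
    P,uv=cloud(n,dd,np.ones((384,512),bool)); near=np.hypot(*(P[:,:2]-[522,304]).T)
    for lo,hi in((140,165),(170,200),(205,235)):
        T=P[(near<20)&(P[:,2]>lo)&(P[:,2]<hi)]; print(n,lo,len(T),T.mean(0) if len(T) else 0,(T.min(0)+T.max(0))/2 if len(T) else 0)
    T=P[(near<38)&(P[:,2]>246)&(P[:,2]<257)]; print(n,"collar",(T.min(0)+T.max(0))/2 if len(T) else 0)
cv2.imwrite("pics/ins.png",cv2.resize(p[100:290,320:470],None,fx=3,fy=3)[:,:,::-1])
E
```

```text
[522.23 304.1  284.01] 38.6833
scene 140 71 [526.68 305.84 156.3 ] [525.21 305.93 155.81]
scene 170 86 [526.19 305.69 185.39] [526.14 305.38 185.25]
scene 205 83 [526.51 305.66 218.83] [525.7  305.02 218.8 ]
scene collar [528.89 304.31 252.41]
top 140 46 [517.5  301.16 158.34] [518.53 304.34 158.35]
top 170 29 [517.85 299.55 183.1 ] [519.07 299.95 183.29]
top 205 0 0 0
top collar [521.6  299.73 253.58]
```

View pics/ins.png

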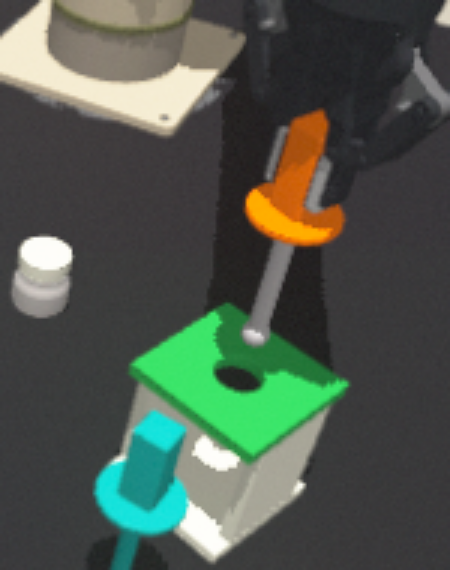

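The rod is upright and its axis is within about 2 mm of the hole (crop (238,377)). Inserting.

```bash
python3 - <<'E'
from h import *
np.set_printoptions(precision=2,suppress=True)
f0=manip.get_obs()["ft_force"]
for z,v in((262,80),(245,50),(200,80),(165,80),(155,40),(153,20),(152,20)):
    manip.line_to([522.2,304.0,z],velocity=v); F=manip.get_obs()["ft_force"]-f0; print(z,F)
    if np.linalg.norm(F)>10: print("STOP"); break
else:
    manip.move_gripper(50); manip.wait(.2); manip.line_to([522.2,304.0,270],velocity=150)
    manip.line_to([400,420,290],velocity=250)
    p,d=grab("scene","end_s"); t,e=grab("top","end_t")
    for n,im,dd in(("scene",p,d),("top",t,e)):
        H=hsv(im).astype(int);P,uv=cloud(n,dd,(H[...,0]>=6)&(H[...,0]<22)&(H[...,1]>150)); T=P[(np.hypot(*(P[:,:2]-[522,304]).T)<40)&(P[:,2]>100)]
        G=T[T[:,2]>177]; print(n,"top face",len(G),G.mean(0),"collar",np.median(T[(T[:,2]<135)],0))
    cv2.imwrite("pics/fin.png",np.hstack([cv2.resize(p[130:310,150:450],None,fx=1.4,fy=1.9),cv2.resize(t[140:300,60:410],(380,342))])[:,:,::-1])
print(manip.get_obs()["clock"])
E
```

```text
262 [-0.43  1.37  0.67]
245 [-0.6   0.51  0.33]
200 [ 0.23 -0.15  0.74]
165 [0.54 0.76 0.27]
155 [-0.09 -0.29  0.73]
153 [ 0.79  0.25 -0.26]
152 [ 0.45 -0.04 -0.58]
scene top face 131 [525.25 305.51 180.82] collar [533.64 307.38 121.56]
top top face 140 [519.06 303.37 182.66] collar [507.89 297.4  123.4 ]
44.2333
```

View pics/fin.png

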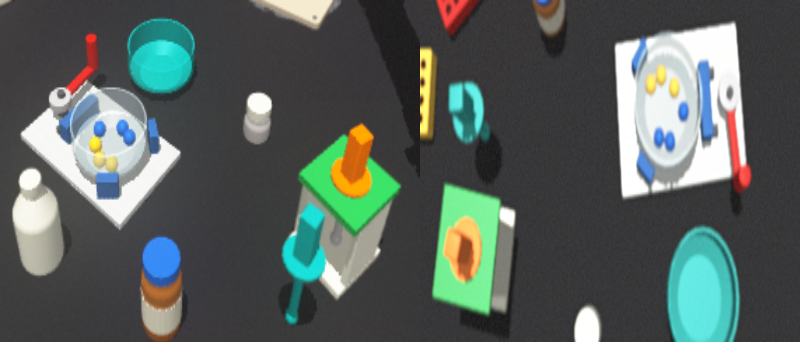

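The stirrer stands upright in its stand with the collar on the plate, all six beads are in the dish, the lever is still locked, and the bottles are where they were. Handing in.

```bash
python3 -c "
from cell import manip
print(manip.finish_job())"
```

```text
the job is handed in; nothing more can be done
None
```

The job is handed in at about 44 s of the 72 s limit: dish locked, beads stirred two turns anticlockwise and all six still in the dish, stirrer hung back upright, bystanders unmoved in the last picture; no verdict was returned.

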